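Click the lid-lock wheel on and press the lock button

TASK

Lock the lid of the toy bench. Lay a fingertip on the knurled thumbwheel and rub its top towards the robot's side by one click, from the first detent into the middle one, so that its white line stops at the wide centre pips on top; take the finger off, then press the round lock button all the way down and let it come up again. Only touch things, do not turn the wheel on to the third detent, do not press the button before the wheel has clicked, and leave the toys where they are.

Things in the scene. Friction and masses are not known exactly. Their poses are not given: they have to be found in the camera images.
- selector: Lid-lock selector screwed to the bench: grey painted housing 150 x 66 x 46 mm (x, y, z), origin at the centre of its underside, z up, with a black knurled thumbwheel in the middle: level axle along y, 50 mm up, radius 45 mm, 26 mm wide. Round guard cheeks, radius 40 mm, 8 mm thick, stand hard against both its sides, so only the outer 5 mm of rim is bare: stroke it, it cannot be pinched.
- wheel_top (a point): The crown of the thumbwheel: top middle of its rim, 95 mm above the bench; fixed to the housing, with its axes. Stroke the crown towards the housing's -x, the end nearer the robot. Dark pips on the cheeks mark the detents: a wide one at the top, narrow ones 34 degrees to either side. A white line across the rim shows the setting: at the +x pip at the start, wanted at the top pip, not the -x pip.
- selector_wheel (a joint): Angle of the thumbwheel (rad); grows as the crown moves to the housing's -x, 45 mm of rim per rad. Spring detents at 0 (start), 0.6 (middle, wanted), 1.2 (third); stops at -0.15 and 1.35. Let go, it snaps to the nearest detent; tips over at 0.3 and 0.9. Turning takes at most about 2 N along the rim: press on it with about 5 to 12 N.
- lock_block: Bare plywood block 85 x 85 x 42 mm, screwed to the bench, origin at the centre of its underside; it carries the lock button in the middle of its top.
- lock_button_top (a point): Centre of the top face of the round aluminium lock button (32 mm across, in a dark steel collar 48 mm across and 12 mm high). With the button up it is 64 mm above the bench; it moves with the button.
- lock_button (a joint): How far the lock button is pressed, in m: 0 up, 0.006 fully down. Spring-loaded, fully down takes 5 N; it comes up again by itself.
- sorting_cube: Bystander: purple plastic sorting cube, 110 mm, origin at the centre of its underside. Loose.
- toy_hammer: Bystander: wooden toy hammer lying on the bench, about 223 mm long along its x, head 75 mm wide and 43 mm high at +x; origin under the middle of the handle. Loose.
- ring1: Bystander: largest silicone stacking ring, 74 mm across, 20 mm high, origin at the centre of its underside. Loose; lies between selector and button.
- ring2: Bystander: middle silicone ring, 66 mm across, 20 mm high, origin at the centre of its underside. Loose.
- ring3: Bystander: smallest silicone ring, 58 mm across, 20 mm high, origin at the centre of its underside. Loose.
- toy_pot: Bystander: aluminium toy pot, 120 mm across (160 mm over its two handles), 70 mm high, origin at the centre of its underside. Loose.
- pot_lid: Bystander: the pot's aluminium lid with a wooden knob, seated on the pot; origin at the rim's height, knob top 24 mm above it. Loose.
There are look-alikes about, which are no part of the job. Leave any blue look-alike of the selector alone. Of the things that look like the lock_block, take the one that is nearest to the robot's base at the start.

How it is judged (in metres and radians):
On the way, in this order (a step that is already met when the one before it is completed fails the run):
1. the wheel has clicked into its middle detent and the finger is off it (value of joint selector_wheel between 0.48 and 0.72 rad and contact force between the fingers and selector below 0.1 N), for 0.2 s.
2. the lock button is pressed all the way down (value of joint selector_wheel between 0.48 and 0.72 rad and value of joint lock_button above 0.005 m), for 0.05 s.
At the end, for the whole second after the job is handed in: The wheel rests in its middle detent (0.6 rad, within 0.12), the button has been pressed at least 5 of its 6 mm after that and is up again (under 1.5 mm), and every toy is within 25 mm of where it stood (value of joint selector_wheel between 0.48 and 0.72 rad and value of joint lock_button below 0.0015 m and distance of each of sorting_cube, toy_hammer, ring1, ring2, ring3, toy_pot, pot_lid from where it was at the start of the episode below 0.025 m); the robot touches nothing.
It fails at once if the wheel goes past the middle detent and over towards the third (value of joint selector_wheel above 0.95 rad).
It fails at once if the button is pressed while the wheel is not in the middle detent (value of joint lock_button above 0.003 m and not (value of joint selector_wheel between 0.48 and 0.72 rad)).
It fails at once if a toy is pushed away, lifted or carried (more than 25 mm) (distance of any of sorting_cube, toy_hammer, ring1, ring2, ring3, toy_pot, pot_lid from where it was at the start of the episode above 0.025 m).
It also fails if it takes over 45 s, if anything falls off the work surface, if the arm or the gripper's body presses on something with over 40 N, if the wrist force passes 120 N, or if a joint passes its speed limit or range.

ROBOT

A 6-joint arm with a two-finger parallel gripper is mounted at the origin on the work surface. World frame = base frame: x ahead of the robot, y to its left, z up, the work surface at z = 0. Lengths are in mm, angles in rad, forces in N, time in s.
With the tool pointing down it reaches from about 300 to 950 mm from the base axis. Payload 3.1 kg.
Tool frame: the origin (TCP) lies at the very end of the fingers, on their centre line; the grasp point (between the pads) lies 19 mm behind it (env.grip_depth is the z of the grasp point in the tool frame, in mm); z points along the fingers, y is the direction in which the jaws open and shut (so a half turn about z gives the same grasp; the last joint's range is limited). The gripper opens to 85 mm and grips with 20 to 120 N. Pads are 22 mm wide; open, the fingers measure 114 mm over their backs; the gripper's body (76 mm by 85 mm) begins 54 mm behind the grasp point. The pads swing forward as they close: fully open they stand 13 mm farther back than shut.
Start: joints at [1.075, 0.308, 1.634, -0, 1.2, -0.07], TCP at [258.181, 569.188, 231.272] pointing down, gripper open.
Joint ranges: [-3.06, 3.06], [-0.79, 1.96], [0.05, 2.63], [-1.19, 4.34], [0.05, 2.64], [-2.94, 2.94]. Speed limits (rad/s): [2.79, 2.79, 3.14, 3.14, 3.14, 3.14].

INTERFACE

Orientations are given as a unit quaternion [w, x, y, z].
In Python, from workcell import env, grab_frame, camera_model gives the robot as it stands.
- The arm moves only by the tool move_arm, never from a script. Its argument "series" is a list that holds one entry, the list of rows, each a list of 7 numbers: the shift along the tool's x, y, z in m, then the turn, a rotation vector about the tool's x, y, z in rad, then the opening, from -1 (shut) to 1 (fully open), so that 0 is half open. A call has 1 to 5 rows; each row shifts and turns the commanded pose from where the row before left it, along the tool's axes as they then stand; what a row does not reach is not made up. A row lasts 1/10 s, in which the tool goes at most 50 mm and 8.59 degrees, less where a joint would pass 70% of its speed; a pose out of reach is approached as far as the arm can. A call is refused whole if a number of a shift passes 0.05 or a number of a turn 0.15, either way. A call with a gripper value outside its range is refused whole. The fingers move at their own pace and stop on an object; "grip_force" is the grip in N (left out, the last holds). Time passes only in rows, so rows that do not move let the fingers close. It gives the time, the measured TCP pose, the force and the opening at its end, in the units of the state.
- env.get_state(): the state, without advancing time (a new reading comes with each control period).
- grab_frame(name): name is "scene" or "top"; returns (picture, depth): 400x640x3 uint8, red, green, blue; 400x640 float32, mm along the optical axis (not along the pixel's ray), 0 where there is no reading.
- camera_model(name): a dict with "vfov" (degrees; the focal length in pixels is half the picture's height over the tangent of half this angle, whatever the lens; pixels are square), "cx", "cy" (the principal point, pixels), "D" ([k1, k2, p1, p2, k3] as OpenCV has them; the pictures are not rectified), "rvec" (rotation vector, rad) and "tvec" (3), from world to camera coordinates, as OpenCV has them. Camera axes: x right, y down, z forward; pixel columns grow to the right and rows downward; lengths in mm; the calibration is good to about 2 mm. A picture is of the moment at which its call begins. camera_model takes no time and is no camera call.
- env.finish_job(): hands the job in, once; it reports no verdict.
The state is a dict: "time_s": time; "joints": joint angles; "dq": joint speeds; "joint_torque": joint torques, N m; "tool_pos": TCP position; "ee_rot": TCP orientation; "force": force on the tool from outside, world axes, zero at the start; "torque": the same for the moment, N m; "opening": opening from 0.0 (shut) to 1.0 (fully open).
Only numpy, scipy, OpenCV 4.12 (cv2) and the standard library are available. Lean on these libraries where they do the work, as an engineer would, in place of code of your own. Each camera call takes 0.05 s, during which the arm holds its last target.

## Working session

There is one attempt and no reset: what is moved stays moved. The work goes in short steps, Python scripts to look and compute and a tool call to move; the robot and the scene stay as the last step left them, time stands still between calls to the robot, and variables do not carry over. Pictures are saved under pics/ and viewed, and the job is handed in when it is done.

Besides the shell and the picture viewer there is one more tool, called after "Emit:" as name(argument=value, ...) on one line, values as JSON. move_arm: Moves the arm, as the interface text tells. Its arguments: {"type":"object","properties":{"series":{"type":"array","items":{"type":"array","items":{"type":"array","items":{"type":"number"}}}},"grip_force":{"type":"number"}},"required":["series"]}

```bash
mkdir -p pics; cat > h.py <<'E'
import numpy as np,cv2
from workcell import env,grab_frame,camera_model
def cam(n):
    m=camera_model(n);f=200/np.tan(np.radians(m['vfov'])/2)
    K=np.array([[f,0,m['cx']],[0,f,m['cy']],[0,0,1.]])
    R=cv2.Rodrigues(np.array(m['rvec'],float))[0];t=np.array(m['tvec'],float).reshape(3)
    return K,np.array(m['D'],float),R,t
def ray(n,uv,z):
    K,D,R,t=cam(n)
    p=cv2.undistortPoints(np.array(uv,float).reshape(-1,1,2),K,D).reshape(-1,2)
    d=np.c_[p,np.ones(len(p))]@R; c=-R.T@t
    return c+d*((z-c[2])/d[:,2])[:,None]
def cloud(n,depth):
    K,D,R,t=cam(n)
    h,w=depth.shape;u,v=np.meshgrid(np.arange(w),np.arange(h))
    p=cv2.undistortPoints(np.stack([u,v],-1).reshape(-1,1,2).astype(float),K,D).reshape(-1,2)
    P=np.c_[p,np.ones(len(p))]*depth.reshape(-1,1)
    return ((P-t)@R).reshape(h,w,3)
def proj(n,P):
    K,D,R,t=cam(n)
    return cv2.projectPoints(np.array(P,float).reshape(-1,1,3),cv2.Rodrigues(R)[0],t,K,D)[0].reshape(-1,2)
E
python3 - <<'E'
from h import *
print(env.get_state())
for n in('scene','top'):
    im,d=grab_frame(n);np.savez('f_'+n,im=im,d=d);cv2.imwrite(f'pics/{n}0.png',im[:,:,::-1])
    K,D,R,t=cam(n);print(n,-R.T@t,K[0,0])
E
```

```text
{'time_s': 0.0, 'joints': array([ 1.07532785e+00,  3.08996691e-01,  1.63516531e+00, -4.81193848e-06,
        1.19972070e+00, -6.96888680e-02]), 'dq': array([-4.31905195e-04,  1.59139551e-05, -7.73178187e-05,  9.42485158e-04,
        1.33103462e-03, -1.11155213e-03]), 'joint_torque': array([ 1.40395819e-03, -4.15233493e+01, -2.76676208e+01, -1.46918501e-04,
        9.97447263e-03,  6.75456864e-07]), 'tool_pos': array([257.77552121, 568.47004023, 230.06238166]), 'ee_rot': array([-3.17118679e-04,  2.11284348e-01,  9.77423968e-01, -1.10023875e-03]), 'force': array([-0.10243601,  0.31168688, -0.5925157 ]), 'torque': array([-0.03769091,  0.00691622,  0.00585789]), 'opening': 1.0053652564223967}
scene [894.01256666 535.15457119 829.8162895 ] 433.93065367037303
top [ 505.14034685   -1.40770223 1252.35665957] 483.13196778063553
```

View pics/scene0.png

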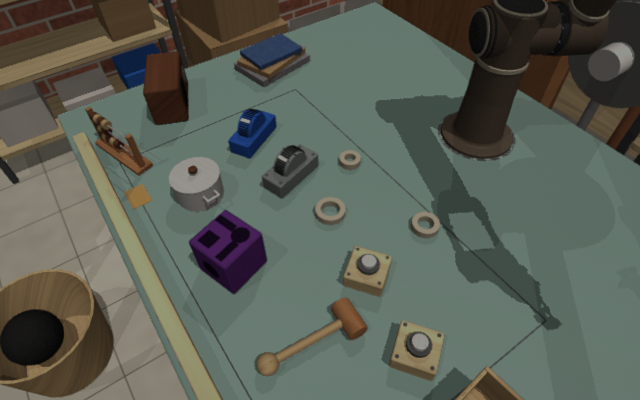

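View pics/top0.png

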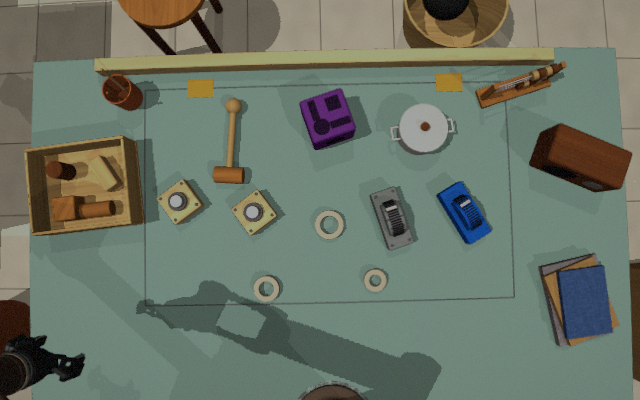

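The top view shows the grey selector at (391,218), with the blue look-alike at (464,212). There are two lock blocks, at (254,212) and (180,202). The robot base is at the bottom, near (333,395), so (254,212) should be the nearer block. I'll confirm with positions and a crop.

```bash
python3 - <<'E'
from h import *
T=np.load('f_top.npz');S=np.load('f_scene.npz')
im=T['im'];
a=cv2.resize(im[170:260,140:290],None,fx=4,fy=4,interpolation=cv2.INTER_CUBIC)[:, :600]
b=cv2.resize(im[175:260,360:500],None,fx=4,fy=4,interpolation=cv2.INTER_CUBIC)
s=cv2.resize(S['im'][135:205,250:330],None,fx=5,fy=5,interpolation=cv2.INTER_CUBIC)
cv2.imwrite('pics/c1.png',a[:,:,::-1]);cv2.imwrite('pics/c2.png',b[:,:,::-1]);cv2.imwrite('pics/c3.png',s[:,:,::-1])
for n,u in(('near',(254,212)),('far',(178,201))):
    p=ray('top',[u],64)[0];print(n,p.round(1),np.hypot(*p[:2]).round(1))
# clouds
for n,F in(('top',T),('scene',S)):
    C=cloud(n,F['d']);I=F['im'].astype(int);hsv=cv2.cvtColor(F['im'],cv2.COLOR_RGB2HSV)
    c=ray('top',[(391,218)],46)[0]
    near=np.hypot(C[...,0]-c[0],C[...,1]-c[1])<95
    for lo,hi in((36,50),(50,80),(80,100)):
        m=near&(C[...,2]>lo)&(C[...,2]<hi)&(F['d']>0)
        if lo==36: m&=hsv[...,1]<120
        P=C[m];r=cv2.minAreaRect(P[:,:2].astype(np.float32));print(n,lo,m.sum(),r,P.mean(0).round(1),'zmax',P[:,2].max().round(1))
    c=ray('top',[(254,212)],64)[0]
    near=np.hypot(C[...,0]-c[0],C[...,1]-c[1])<70
    for lo,hi in((30,48),(60,70)):
        m=near&(C[...,2]>lo)&(C[...,2]<hi)&(F['d']>0)
        P=C[m];print(n,'blk',lo,m.sum(),cv2.minAreaRect(P[:,:2].astype(np.float32)),np.median(P,0).round(1))
E
```

```text
near [543.5 178.7  64. ] 572.1
far [575.3 368.   64. ] 682.9
top 36 911 ((520.90966796875, -164.1225128173828), (150.4136199951172, 67.04285430908203), 17.316253662109375) [ 520.  -160.8   45.2] zmax 50.0
top 50 243 ((518.091552734375, -162.92762756347656), (140.74545288085938, 59.26934814453125), 15.88495922088623) [ 522.1 -158.8   67.2] zmax 80.0
top 80 435 ((520.9595947265625, -164.05615234375), (68.93169403076172, 42.89763259887695), 18.054439544677734) [ 520.5 -163.8   88.7] zmax 99.7
top blk 30 860 ((544.138427734375, 183.96298217773438), (85.03836822509766, 85.92286682128906), 35.701656341552734) [543.6 181.2  41.4]
top blk 60 111 ((544.9027709960938, 184.01828002929688), (29.651025772094727, 27.23262596130371), 88.93734741210938) [544.  183.7  63.4]
scene 36 679 ((525.090087890625, -160.77877807617188), (153.48204040527344, 67.73421478271484), 17.305416107177734) [ 536.5 -146.1   44.1] zmax 49.5
scene 50 342 ((527.5597534179688, -160.69100952148438), (86.70397186279297, 45.473209381103516), 17.658552169799805) [ 538.3 -146.    65.7] zmax 79.9
scene 80 309 ((526.8330078125, -160.78494262695312), (67.68347930908203, 44.945899963378906), 15.283641815185547) [ 528.7 -157.3   88.2] zmax 97.0
scene blk 30 1106 ((548.4467163085938, 186.04351806640625), (86.17669677734375, 85.45149230957031), 35.66919708251953) [557.6 195.   41. ]
scene blk 60 151 ((547.9385375976562, 185.81045532226562), (29.7415714263916, 29.41680908203125), 53.7095832824707) [549.  186.7  63.3]
```

View pics/c1.png

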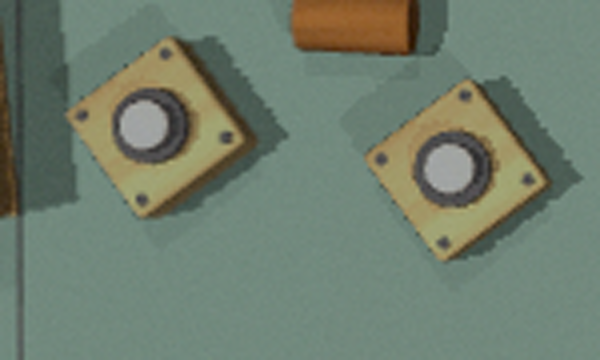

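View pics/c2.png

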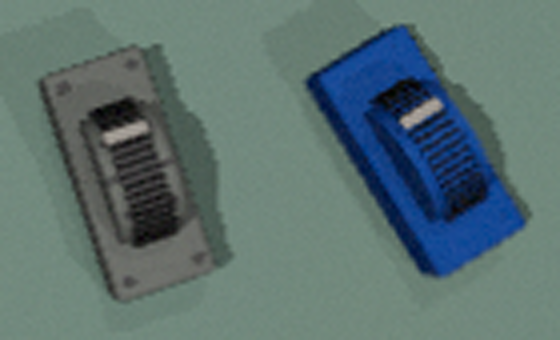

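View pics/c3.png

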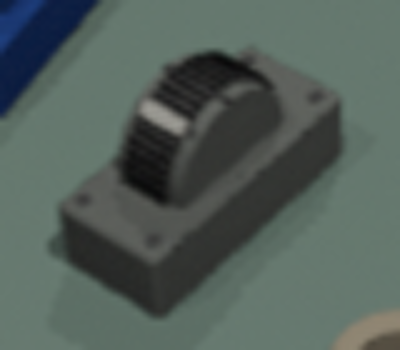

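The near block is 572 mm from the base against 683 mm, so the lock_block is the one at (254,212). The grey selector's white line sits at its +x end, as described. Wheel centre is about (522.5, -162.5) with a yaw of 17.3°, and the button is about (546, 185). Next I'll shut the gripper and turn the tool so its x lies along the axle, which makes tool y the housing's +x.

Emit:
move_arm(series=[[[0,0,0,0,0,0.14,-1],[0,0,0,0,0,0.14,-1],[0,0,0,0,0,0.14,-1],[0,0,0,0,0,0.14,-1],[0,0,0,0,0,0.14,-1]]], grip_force=30)

```text
time_s: 0.6
tool_pos: [257.9, 568.8, 230.5]
ee_rot: [0.0, 0.536, 0.844, -0.001]
force: [-0.1, -0.5, 0.1]
opening: 0.147
```

Emit:
move_arm(series=[[[0,0,0,0,0,0.143,-1],[0,0,0,0,0,0,-1],[0,0,0,0,0,0,-1]]])

```text
time_s: 0.9
tool_pos: [258.1, 568.9, 230.8]
ee_rot: [0.0, 0.592, 0.806, -0.0]
force: [-0.5, -0.2, -0.2]
opening: 0.0
```

```bash
cat >> h.py <<'E'
from scipy.spatial.transform import Rotation as Ro
def tool():
    s=env.get_state();q=s['ee_rot'];R=Ro.from_quat([q[1],q[2],q[3],q[0]]).as_matrix();return s,R
def to(P):
    s,R=tool();print('t',s['time_s'],'tcp',s['tool_pos'].round(1),'F',s['force'].round(2),'op',round(s['opening'],2))
    print('xaxis',R[:,0].round(3),'z',R[:,2].round(3),'shift tool mm',(R.T@(np.array(P)-s['tool_pos'])).round(1))
E
python3 -c "
from h import *
to([534,-159,140])"
```

```text
t 0.9 tcp [258.1 568.9 230.8] F [-0.47 -0.22 -0.21] op 0.0
xaxis [-0.3    0.954 -0.001] z [-0.    -0.001 -1.   ] shift tool mm [-777.1   44.7   91.2]
```

Emit:
move_arm(series=[[[-0.048,0.003,0,0,0,0,-1],[-0.048,0.003,0,0,0,0,-1],[-0.048,0.003,0,0,0,0,-1],[-0.048,0.003,0,0,0,0,-1],[-0.048,0.003,0,0,0,0,-1]]])

```text
time_s: 1.4
tool_pos: [344.2, 342.8, 231.3]
ee_rot: [0.0, 0.591, 0.806, 0.0]
force: [0.7, -0.3, 0.8]
opening: -0.001
```

Emit:
move_arm(series=[[[-0.048,0.003,0,0,0,0,-1],[-0.048,0.003,0,0,0,0,-1],[-0.048,0.003,0,0,0,0,-1],[-0.048,0.003,0,0,0,0,-1],[-0.048,0.003,0,0,0,0,-1]]])

```text
time_s: 1.9
tool_pos: [429.9, 118.0, 231.6]
ee_rot: [0.0, 0.592, 0.806, 0.0]
force: [0.7, -0.4, 0.2]
opening: -0.001
```

Emit:
move_arm(series=[[[-0.048,0.003,0,0,0,0,-1],[-0.048,0.003,0,0,0,0,-1],[-0.048,0.003,0,0,0,0,-1],[-0.048,0.003,0,0,0,0,-1],[-0.048,0.003,0,0,0,0,-1]]])

```text
time_s: 2.4
tool_pos: [515.7, -106.9, 231.4]
ee_rot: [0.0, 0.592, 0.806, 0.0]
force: [0.5, 0.5, -0.6]
opening: 0.003
```

```bash
python3 -c "
from h import *
to([534,-159,140])"
```

```text
t 2.4 tcp [ 515.7 -106.9  231.4] F [ 0.46  0.52 -0.57] op 0.0
xaxis [-0.299  0.954 -0.   ] z [ 0.001  0.    -1.   ] shift tool mm [-55.2   1.8  91.4]
```

Emit:
move_arm(series=[[[-0.027,0.001,0.02,0,0,0,-1],[-0.025,0.001,0.04,0,0,0,-1],[0,0,0.031,0,0,0,-1],[0,0,0,0,0,0,-1],[0,0,0,0,0,0,-1]]])

```text
time_s: 2.9
tool_pos: [532.1, -153.6, 140.0]
ee_rot: [-0.001, 0.592, 0.806, -0.0]
force: [0.2, 0.5, 0.5]
opening: -0.001
```

```bash
python3 - <<'E'
from h import *
to([534,-159,100])
s=env.get_state()
I=[]
for n in('top','scene'):
    im,d=grab_frame(n);np.savez('g_'+n,im=im,d=d)
    u=proj(n,[s['tool_pos']])[0];print(n,u)
    x,y=u.astype(int);c=im[max(0,y-55):y+45,x-50:x+50];c=cv2.resize(c,(390,390),interpolation=cv2.INTER_CUBIC);I.append(c)
cv2.imwrite('pics/c4.png',np.hstack(I)[:,:,::-1])
E
```

```text
t 2.9 tcp [ 532.1 -153.6  140. ] F [0.21 0.5  0.46] op -0.0
xaxis [-0.299  0.954  0.001] z [-0.002  0.001 -1.   ] shift tool mm [-5.7  0.2 40. ]
top [393.1544602  212.45747444]
scene [286.08534424 139.21462337]
```

View pics/c4.png

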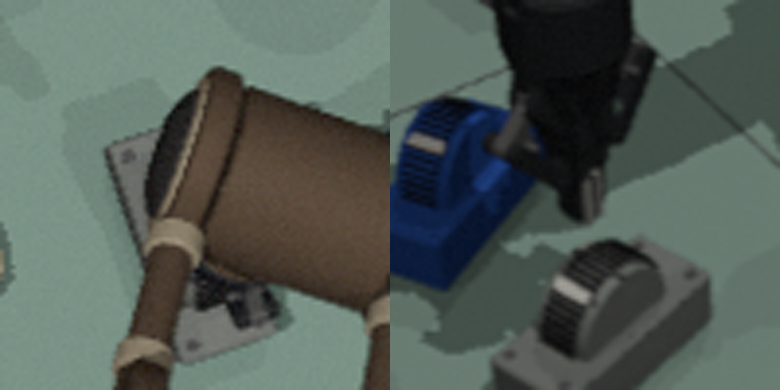

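The tip appears at (195,220) in the right half of the crop, within about 2 px of its projection (195,214). It stands above the grey wheel, about 6 mm off along the axle. I'll correct that and descend.

Emit:
move_arm(series=[[[-0.005,0.001,0.02,0,0,0,-1],[0,0,0.015,0,0,0,-1],[0,0,0.004,0,0,0,-1],[0,0,0,0,0,0,-1],[0,0,0,0,0,0,-1]]])

```text
time_s: 3.5
tool_pos: [535.5, -158.3, 101.9]
ee_rot: [0.0, 0.593, 0.806, 0.0]
force: [0.1, 0.1, 1.1]
opening: -0.002
```

```bash
python3 - <<'E'
from h import *
to([534.5,-158.7,95])
S=np.load('g_scene.npz')['im'];T=np.load('f_top.npz')['im']
for n,im,c in(('scene',S,(290,165)),('top',T,(391,208))):
    x,y=c;g=im[y-20:y+20,x-20:x+20].min(2).astype(int);m=g>(150 if n=='top' else 120)
    nl,lb,st,ce=cv2.connectedComponentsWithStats(m.astype(np.uint8))
    for i in range(1,nl):
        if st[i,4]>4:
            u=ce[i]+[x-20,y-20];print(n,u,st[i,4],ray(n,[u],87.3).round(1))
print('pred',[522.5+25.2*.955,-162.5+25.2*.297])
E
```

```text
t 3.5 tcp [ 535.5 -158.3  101.9] F [0.05 0.09 1.12] op -0.0
xaxis [-0.298  0.955 -0.001] z [ 0.001 -0.    -1.   ] shift tool mm [-0.1 -1.1  6.9]
scene [281.88461538 157.88461538] 26 [[ 548.3 -154.4   87.3]]
pred [546.566, -155.0156]
```

Emit:
move_arm(series=[[[0,0,0.003,0,0,0,-1],[0,0,0.002,0,0,0,-1],[0,0,0,0,0,0,-1],[0,0,0,0,0,0,-1]]])

```text
time_s: 3.9
tool_pos: [535.1, -158.4, 96.3]
ee_rot: [0.0, 0.593, 0.805, -0.0]
force: [-0.9, -0.4, -0.2]
opening: -0.004
```

Emit:
move_arm(series=[[[0,0,0.001,0,0,0,-1],[0,0,0,0,0,0,-1],[0,0,0,0,0,0,-1]]])

```text
time_s: 4.2
tool_pos: [535.1, -158.4, 95.3]
ee_rot: [-0.0, 0.593, 0.805, -0.0]
force: [0.0, -0.1, 0.0]
opening: 0.004
```

Emit:
move_arm(series=[[[0,0,0.001,0,0,0,-1],[0,0,0,0,0,0,-1],[0,0,0,0,0,0,-1]]])

```text
time_s: 4.5
tool_pos: [535.4, -158.4, 94.5]
ee_rot: [0.0, 0.593, 0.805, 0.0]
force: [0.0, -0.2, 1.4]
opening: 0.001
```

Emit:
move_arm(series=[[[0,0,0.001,0,0,0,-1],[0,0,0,0,0,0,-1],[0,0,0,0,0,0,-1]]])

```text
time_s: 4.8
tool_pos: [536.1, -158.3, 94.3]
ee_rot: [0.001, 0.593, 0.805, 0.001]
force: [0.0, 2.1, 6.1]
opening: -0.001
```

Emit:
move_arm(series=[[[0,0,0.001,0,0,0,-1],[0,0,0,0,0,0,-1],[0,0,0,0,0,0,-1]]])

```text
time_s: 5.1
tool_pos: [536.8, -158.1, 94.0]
ee_rot: [0.001, 0.593, 0.805, 0.001]
force: [-0.4, 2.8, 8.2]
opening: -0.002
```

Contact is about 8 N. Now I'll stroke towards tool -y in small steps and watch the force.

Emit:
move_arm(series=[[[0,-0.003,0,0,0,0,-1],[0,-0.003,0,0,0,0,-1],[0,0,0,0,0,0,-1]]])

```text
time_s: 5.4
tool_pos: [531.7, -159.7, 94.7]
ee_rot: [0.002, 0.593, 0.805, 0.002]
force: [0.6, 3.4, 10.3]
opening: 0.0
```

Emit:
move_arm(series=[[[0,-0.003,0,0,0,0,-1],[0,-0.003,0,0,0,0,-1],[0,0,0,0,0,0,-1]]])

```text
time_s: 5.7
tool_pos: [525.9, -161.5, 94.9]
ee_rot: [0.002, 0.593, 0.805, 0.002]
force: [0.4, 4.2, 12.4]
opening: -0.001
```

Emit:
move_arm(series=[[[0,-0.003,-0.0005,0,0,0,-1],[0,-0.003,0,0,0,0,-1],[0,0,0,0,0,0,-1]]])

```text
time_s: 6.0
tool_pos: [518.8, -163.8, 94.9]
ee_rot: [0.001, 0.593, 0.805, 0.0]
force: [-1.6, 1.5, 12.0]
opening: 0.001
```

```bash
python3 - <<'E'
from h import *
im,d=grab_frame('scene');c=im[120:200,240:330]
cv2.imwrite('pics/c5.png',cv2.resize(c,None,fx=6,fy=6,interpolation=cv2.INTER_CUBIC)[:,:,::-1])
to([522.5,-162.5,95])
E
```

```text
t 6.05 tcp [ 518.9 -163.8   94.9] F [-2.62  1.29 12.45] op 0.0
xaxis [-0.297  0.955 -0.001] z [ 0.002 -0.    -1.   ] shift tool mm [ 0.2  3.9 -0.1]
```

View pics/c5.png

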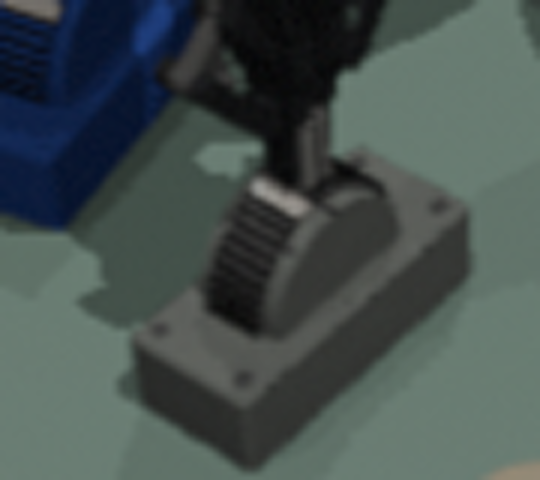

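The white line has reached about (287,153) in the scene image, close to the tip, which suggests about 0.4 rad. That is past the tip-over. I'll stroke 5 mm more, then lift off.

Emit:
move_arm(series=[[[0,-0.003,0,0,0,0,-1],[0,-0.002,0,0,0,0,-1],[0,0,0,0,0,0,-1],[0,0,-0.005,0,0,0,-1],[0,0,-0.02,0,0,0,-1]]])

```text
time_s: 6.55
tool_pos: [510.8, -164.4, 115.7]
ee_rot: [-0.003, 0.593, 0.805, -0.001]
force: [-0.7, -0.2, -0.6]
opening: -0.005
```

Emit:
move_arm(series=[[[0,0,-0.04,0,0,0,-1],[0,0,-0.04,0,0,0,-1],[0,0,-0.02,0,0,0,-1],[0.02,0,0,0,0,0,-1],[0.04,0,0,0,0,0,-1]]])

```text
time_s: 7.05
tool_pos: [495.4, -108.3, 217.6]
ee_rot: [0.001, 0.594, 0.804, 0.0]
force: [0.1, 1.2, 0.0]
opening: 0.005
```

```bash
python3 - <<'E'
from h import *
im,d=grab_frame('scene');c=im[120:200,240:330]
cv2.imwrite('pics/c6.png',cv2.resize(c,None,fx=6,fy=6,interpolation=cv2.INTER_CUBIC)[:,:,::-1])
to([546,185,160])
x,y=290,155;g=im[y-20:y+20,x-20:x+20].min(2);nl,lb,st,ce=cv2.connectedComponentsWithStats((g>120).astype(np.uint8))
for i in range(1,nl):
    if st[i,4]>4: print(ce[i]+[x-20,y-20],st[i,4])
for a in(0,.3,.6,.9,1.2):
    o=45*np.sin(.6-a);print(a,proj('scene',[[524+o*.955,-162+o*.297,50+45*np.cos(.6-a)]]))
E
```

```text
t 7.1 tcp [ 491.1 -101.3  215.7] F [-3.85  4.45 -0.76] op 0.0
xaxis [-0.297  0.955  0.009] z [-0.006  0.007 -1.   ] shift tool mm [256.6 137.7  57.3]
[289.2  150.05] 20
0 [[281.90249997 157.91668867]]
0.3 [[284.99237133 153.43219328]]
0.6 [[288.50377679 149.84799888]]
0.9 [[292.08764138 147.50207757]]
1.2 [[295.39925173 146.59178628]]
```

View pics/c6.png

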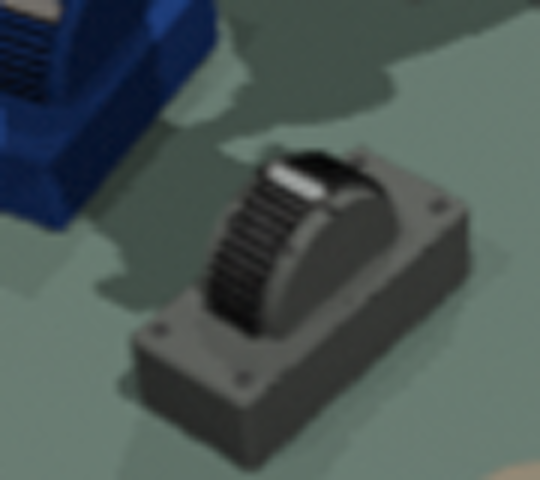

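The white line now sits at (289.2,150.0), which matches the projection for 0.6 rad (288.5,149.8), so the wheel is in the middle detent. Now on to the button.

Emit:
move_arm(series=[[[0.042,0.023,0,0,0,0,-1],[0.042,0.023,0,0,0,0,-1],[0.042,0.023,0,0,0,0,-1],[0.042,0.023,0,0,0,0,-1],[0.042,0.023,0,0,0,0,-1]]])

```text
time_s: 7.6
tool_pos: [540.3, 129.2, 215.3]
ee_rot: [-0.002, 0.592, 0.806, -0.001]
force: [0.8, 0.2, 0.0]
opening: -0.003
```

Emit:
move_arm(series=[[[0.042,0.021,0,0,0,0,-1],[0,0,0.03,0,0,0,-1],[0,0,0.03,0,0,0,-1],[0,0,0,0,0,0,-1],[0,0,0,0,0,0,-1]]])

```text
time_s: 8.1
tool_pos: [547.9, 173.2, 155.8]
ee_rot: [-0.002, 0.593, 0.806, -0.002]
force: [-0.5, -0.4, -0.4]
opening: 0.0
```

```bash
python3 - <<'E'
from h import *
to([546.5,185,70])
E
```

```text
t 8.1 tcp [547.9 173.2 155.8] F [-0.47 -0.43 -0.39] op 0.0
xaxis [-0.298  0.955  0.001] z [-0.005 -0.001 -1.   ] shift tool mm [11.6  2.6 85.8]
```

Emit:
move_arm(series=[[[0.012,0.002,0.03,0,0,0,-1],[0,0,0.03,0,0,0,-1],[0,0,0.02,0,0,0,-1],[0,0,0,0,0,0,-1],[0,0,0,0,0,0,-1]]])

```text
time_s: 8.6
tool_pos: [549.5, 185.1, 79.1]
ee_rot: [0.001, 0.593, 0.805, 0.001]
force: [0.3, -0.8, -0.5]
opening: -0.0
```

```bash
python3 - <<'E'
from h import *
to([546.5,185,64])
im,d=grab_frame('scene');c=im[220:310,320:410]
cv2.imwrite('pics/c7.png',cv2.resize(c,None,fx=6,fy=6,interpolation=cv2.INTER_CUBIC)[:,:,::-1])
E
```

```text
t 8.6 tcp [549.5 185.1  79.1] F [ 0.28 -0.83 -0.52] op -0.0
xaxis [-0.297  0.955 -0.   ] z [ 0.002  0.    -1.   ] shift tool mm [ 0.8 -2.9 15.1]
```

View pics/c7.png

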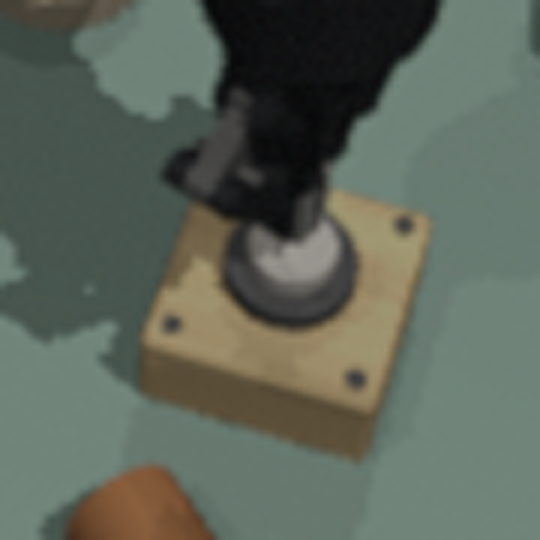

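The tip, at crop (310,225), is right over the near button's cap. I'll press to about z = 57 and check the force.

Emit:
move_arm(series=[[[0,-0.002,0.01,0,0,0,-1],[0,0,0.004,0,0,0,-1],[0,0,0.004,0,0,0,-1],[0,0,0.003,0,0,0,-1],[0,0,0,0,0,0,-1]]])

```text
time_s: 9.15
tool_pos: [547.0, 184.6, 58.0]
ee_rot: [0.0, 0.593, 0.805, -0.0]
force: [-2.5, -1.2, 8.9]
opening: -0.001
```

Emit:
move_arm(series=[[[0,0,0.001,0,0,0,-1],[0,0,0.001,0,0,0,-1],[0,0,0,0,0,0,-1],[0,0,0,0,0,0,-1]]])

```text
time_s: 9.55
tool_pos: [547.0, 184.6, 57.8]
ee_rot: [-0.0, 0.593, 0.806, -0.0]
force: [-5.7, -1.9, 17.4]
opening: -0.001
```

The button has bottomed out: z stayed at 57.8 while the force rose to 17 N. Lifting off.

Emit:
move_arm(series=[[[0,0,-0.005,0,0,0,-1],[0,0,-0.02,0,0,0,-1],[0,0,-0.04,0,0,0,-1],[0,0,-0.04,0,0,0,-1],[0,0,-0.04,0,0,0,-1]]])

```text
time_s: 10.05
tool_pos: [546.2, 184.5, 200.6]
ee_rot: [-0.0, 0.593, 0.805, -0.0]
force: [0.7, -0.4, -0.4]
opening: 0.0
```

Emit:
move_arm(series=[[[0.04,-0.02,0,0,0,0,-1],[0.04,-0.02,0,0,0,0,-1],[0.04,-0.02,0,0,0,0,-1],[0,0,0,0,0,0,-1],[0,0,0,0,0,0,-1]]])

```text
time_s: 10.55
tool_pos: [453.0, 281.9, 199.6]
ee_rot: [0.0, 0.592, 0.806, -0.0]
force: [0.9, 0.4, -0.8]
opening: 0.001
```

```bash
python3 - <<'E'
from h import *
to([546,185,64])
im,d=grab_frame('scene');cv2.imwrite('pics/end.png',im[:,:,::-1])
im2,d2=grab_frame('top');cv2.imwrite('pics/endt.png',im2[:,:,::-1])
C=cloud('scene',d);m=(np.hypot(C[...,0]-548,C[...,1]-186)<9)&(d>0);print('button z',np.median(C[m][:,2]))
x,y=290,155;g=im[y-20:y+20,x-20:x+20].min(2);nl,lb,st,ce=cv2.connectedComponentsWithStats((g>120).astype(np.uint8))
print([ce[i]+[x-20,y-20] for i in range(1,nl) if st[i,4]>4])
E
```

```text
t 10.55 tcp [453.  281.9 199.6] F [ 0.93  0.36 -0.81] op 0.0
xaxis [-0.3    0.954 -0.   ] z [ 0. -0. -1.] shift tool mm [-120.3   59.6  135.7]
button z 62.900532580168495
[array([288.81818182, 149.86363636])]
```

View pics/end.png

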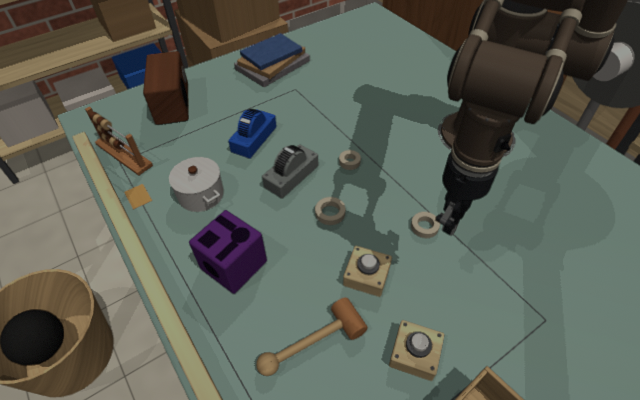

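The button is up: its top measures z ≈ 63, against 63.3 at the start. The wheel's line is still at (288.8,149.9), and no toy looks displaced. Handing in.

```bash
python3 -c "
from h import *
print(env.finish_job())"
```

```text
the job is handed in; nothing more can be done
None
```

I turned the grey selector's wheel one click into its middle detent, took the finger off, then pressed the nearer lock button fully down and let it come up. The job is handed in at about 10.6 s of the 45 s; the hand-in gave no verdict.

- **Wheel:** I stroked it about 25 mm at 8 to 12 N. In both checks after lift-off its white line was within about 1 px of where it should be at 0.6 rad.
- **Button:** it stopped at z = 57.8 mm while the force rose to 17 N, so it reached the bottom. Afterwards its top measured 62.9 mm, against 63.3 mm at the start, so it is up again.
- **Toys:** none looks displaced in the last scene picture. I judged this by eye and did not measure it.
- **Arm:** it ended about 200 mm up and touching nothing.

The two cameras disagreed by about 5 mm on the wheel's position and 4 mm on the button's, more than the stated 2 mm. I used the mean of the two, and both touches landed where intended.

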